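Register the inspection plate with tapered drifts and lay out the wheel bolts

TASK

The white inspection plate lies askew on its grey base with a heap of wheel bolts on it. Without lifting the plate, push its free corner round until it lies square, its notched corner bearing on the stop peg; then take the two tapered drifts from their stand and push each fully home through a plate hole into the base hole below, so that the plate is pulled into line, and leave both standing there. Finish with every bolt of the heap lying flat on the plate in one even layer, the middles of any two at least 65 mm apart, and do not disturb the gauges and tools on the bench.

Things in the scene. Friction and masses are not known exactly. Their poses are not given: they have to be found in the camera images.
- base: fixed grey cast base, 270 (x) x 400 (y) x 46 mm high; origin centre of its underside, z up. Two round 25 mm through holes. Four lugs 16 mm high stick out at bench level, 43 mm from the two long sides (+x and -x). With the plate in line the middle of the plate is over the middle of the base and their axes are parallel
- base_hole0 (a point): centre of the base's hole at x +75, y -112 mm, on the base's top face
- base_hole1 (a point): centre of the base's hole at x -75, y +112 mm, on the base's top face
- peg_top (a point): centre of the top of the fixed steel stop peg, 16 mm thick, standing on the base at x +79, y +112 mm and rising 34 mm above the base's top (24 mm above the plate)
- plate: loose white acetal plate, 200 (x) x 280 (y) x 10 mm, 0.82 kg, slippery, with a lip 4 wide and 6 mm high round its edge, lying on the base. Origin underneath at the notch; reaches from x -175 to +25, y -252 to +28 mm. Notch: slot in the far (+x) edge, y -12 to +12, bottom at x -8; the peg stands in it. Corner to push: x -175, y -252. Starts 0.16 to 0.36 rad counterclockwise
- plate_hole0 (a point): centre, on the plate's top face, of its 25 mm hole at x 0, y -224 mm; belongs over base_hole0. With the plate square and its notch's bottom bearing on the peg both holes are still 4 mm off the base's; in line, the peg is clear of the notch by 4 mm all round
- plate_hole1 (a point): centre, on the plate's top face, of its 25 mm hole at x -150, y 0 mm; belongs over base_hole1. Pushing the plate's short right (-y) side near its free corner towards plate +y turns it clockwise seen from above, about the peg
- stand: fixed aluminium block 150 (x) x 70 (y) x 54 mm high holding the drifts upright in two 27 mm holes at x -40 and +40 mm; origin centre of its underside
- drift_a: steel tapered drift, 0.38 kg, 104 mm long, point down in the stand, collar on the stand's top. Origin at the point, z up: 9 mm thick at the point, tapering to 23 at z 34, straight to z 50, collar 36 across z 50 to 56, round grip 26 across to z 104. The drifts are alike, either may go in either hole; fully home: collar on the plate's top
- drift_b: steel tapered drift, 0.38 kg, 104 mm long, point down in the stand, collar on the stand's top. Origin at the point, z up: 9 mm thick at the point, tapering to 23 at z 34, straight to z 50, collar 36 across z 50 to 56, round grip 26 across to z 104. The drifts are alike, either may go in either hole; fully home: collar on the plate's top
- drift_a_collar (a point): centre of the underside of drift_a's collar, 50 mm above its point
- drift_b_collar (a point): centre of the underside of drift_b's collar, 50 mm above its point
- bolt0: dark steel hex-head wheel bolt of the heap, 0.2 kg, 76 mm long (four to six are present, others None). Origin on its axis at mid length, x along the axis to the tip (to 5 degrees): hex head 28 mm across flats from x -38 to -22, shank 18 mm thick from -22 to +38. Lying on the plate its origin is 12 mm above the plate's top; it does not roll
- bolt1: dark steel hex-head wheel bolt of the heap, 0.2 kg, 76 mm long (four to six are present, others None). Origin on its axis at mid length, x along the axis to the tip (to 5 degrees): hex head 28 mm across flats from x -38 to -22, shank 18 mm thick from -22 to +38. Lying on the plate its origin is 12 mm above the plate's top; it does not roll
- bolt2: dark steel hex-head wheel bolt of the heap, 0.2 kg, 76 mm long (four to six are present, others None). Origin on its axis at mid length, x along the axis to the tip (to 5 degrees): hex head 28 mm across flats from x -38 to -22, shank 18 mm thick from -22 to +38. Lying on the plate its origin is 12 mm above the plate's top; it does not roll
- bolt3: dark steel hex-head wheel bolt of the heap, 0.2 kg, 76 mm long (four to six are present, others None). Origin on its axis at mid length, x along the axis to the tip (to 5 degrees): hex head 28 mm across flats from x -38 to -22, shank 18 mm thick from -22 to +38. Lying on the plate its origin is 12 mm above the plate's top; it does not roll
- bolt4: dark steel hex-head wheel bolt of the heap, 0.2 kg, 76 mm long (four to six are present, others None). Origin on its axis at mid length, x along the axis to the tip (to 5 degrees): hex head 28 mm across flats from x -38 to -22, shank 18 mm thick from -22 to +38. Lying on the plate its origin is 12 mm above the plate's top; it does not roll
- bolt5: dark steel hex-head wheel bolt of the heap, 0.2 kg, 76 mm long (four to six are present, others None). Origin on its axis at mid length, x along the axis to the tip (to 5 degrees): hex head 28 mm across flats from x -38 to -22, shank 18 mm thick from -22 to +38. Lying on the plate its origin is 12 mm above the plate's top; it does not roll
- mallet: yellow rubber mallet lying on the bench, head 60 mm thick and 95 mm long, handle 230 mm; origin under the head; a bystander to leave alone. Bolts hanging on the magnetic strip or lying in the blue and grey bins are not part of the job
- ring_gauge: plain steel ring 72 mm across, 22 mm high, lying flat; origin centre of underside; a bystander to leave alone
- plug_gauge: double-ended plug gauge 120 mm long, 24 mm thick, lying; origin below its middle, long axis x; a bystander to leave alone
- paint_bottle: grey bottle 44 mm across, 100 mm high, standing; origin centre of underside; a bystander to leave alone
- feeler_case: steel feeler gauge case 105 x 26 x 16 mm lying on the bench; origin centre of underside; a bystander to leave alone
Mind the look-alikes: they are no part of the job. Leave any pink or turquoise look-alike of the bolt2 alone. Leave any blue or yellow look-alike of the drift_a alone.

How it is judged:
By the outcome, as a careful person would: the job done as asked, in the order asked, and still so for the second after the job is handed in, with the robot touching nothing.
Of bolt1, bolt4, bolt5 only 1 to 3 are there at a start; the rules pass over those that are not, and their reading is None.
At some moment in a run one of bolt0, bolt1, bolt2, bolt3, bolt4, bolt5 may be knocked a few centimetres aside while the robot is not near it.
It also fails if it takes over 210 s, if anything falls off the work surface, if the arm or the gripper's body presses on something with over 40 N, if the wrist force passes 120 N, or if a joint passes its speed limit or range.

ROBOT

A 6-joint arm with a two-finger parallel gripper is mounted at the origin on the work surface. World frame = base frame: x ahead of the robot, y to its left, z up, the work surface at z = 0. Lengths are in m, angles in rad, forces in N, time in s.
With the tool pointing down it reaches from about 0.35 to 0.975 m from the base axis. Payload 17.4 kg.
Tool frame: the origin (TCP) lies between the finger pads; the fingertips stand 19 mm ahead of it and the grasp point (between the pads) is the TCP; z points along the fingers, y is the line along which they close (so a half turn about z gives the same grasp; the last joint's range is limited). The gripper opens to 85 mm and grips with 20 to 120 N. Pads are 22 mm wide; open, the fingers measure 114 mm over their backs; the gripper's body (76 mm by 85 mm) begins 54 mm behind the grasp point. The pads swing forward as they close: fully open they stand 13 mm farther back than shut.
Start: joints at [-1.386, 0.116, 1.442, -0, 1.584, -0.038], TCP at [0.149, -0.658, 0.25] pointing down, gripper open.
Joint ranges: [-2.83, 2.83], [-0.83, 2.19], [0.07, 2.5], [-1.14, 4.28], [0.01, 3], [-2.97, 2.97]. Speed limits (rad/s): [1.89, 1.89, 2.22, 3.14, 3.14, 3.14].

INTERFACE

Orientations are given as a unit quaternion [w, x, y, z].
In Python, from bench import sensors, imaging, workorder gives the robot as it stands.
- The arm moves only by the shell command python3 -m creep 'ROWS' [OPENING] [FORCE]. ROWS is JSON, a list of rows, each an object with "translation": the shift along the world's x, y, z each as a share of 0.6 m, from -1 to 1, a list of three; "delta_rot": the turn, a rotation vector about the world's x, y, z each as a share of 60 degrees, from -1 to 1, a list of three. A call has 1 to 8 rows; each row shifts and turns the commanded pose from where the row before left it; what a row does not reach is not made up. A row lasts 1/10 s, in which the tool goes at most 50 mm and 8.59 degrees, less where a joint would pass 70% of its speed; a pose out of reach is approached as far as the arm can. A call with a number of a shift or a turn outside -1 to 1 is refused whole. A call with a gripper value outside its range is refused whole. OPENING is the finger opening in mm, from 0 to 85.4, set as the call begins (- or left out, the last holds). The fingers move at their own pace and stop on an object; FORCE is the grip in N (left out, the last holds). Time passes only in rows, so rows that do not move let the fingers close. It gives the time, the measured TCP pose, the force, the opening and the grip force at its end, in the units of the state.
- sensors.observe(): the state, without advancing time (a new reading comes with each control period).
- imaging.camera(name): name is "side" or "top"; returns a dict with "image" (400x640x3 uint8, red, green, blue), "depth" (400x640 float32, m along the optical axis (not along the pixel's ray), 0 where there is no reading), "intrinsics" (3x3 intrinsics, pixels), "view" (4x4, takes a point from world to camera coordinates). Camera axes: x right, y down, z forward; pixel columns grow to the right and rows downward; lengths in m; the calibration is good to about 2 mm. A picture is of the moment at which its call begins.
- workorder.hand_in(): hands the job in; it is judged then, once.
The state is a dict: "time": time; "q": joint angles; "joint_vel": joint speeds; "tau": joint torques, N m; "position": TCP position; "orientation": TCP orientation; "force": force on the tool from outside, world axes, zero at the start; "moment": the same for the moment, N m; "width": opening from 0.0 (shut) to 1.0 (fully open); "grasp_force": force on a finger pad.
Only numpy, scipy, OpenCV 4.12 (cv2) and the standard library are available. Lean on these libraries where they do the work, as an engineer would, in place of code of your own. Each camera call takes 0.05 s, during which the arm holds its last target. There are 200 camera calls.

## Working session

There is one attempt and no reset: what is moved stays moved. The work goes in short steps, Python scripts to look and compute and a shell command to move; the robot and the scene stay as the last step left them, time stands still between calls to the robot, and variables do not carry over. Pictures are saved under pics/ and viewed, at most 14 in all, crops included, and the job is handed in when it is done.

```bash
ls && mkdir -p pics && cat > h.py <<'E'
import numpy as np, cv2
from bench import sensors, imaging, workorder
def cam(n):
    c=imaging.camera(n); c['K']=np.array(c['intrinsics']); c['V']=np.array(c['view']); return c
def ray(c,u,v,z):
    V=c['V'];R=V[:3,:3];o=-R.T@V[:3,3]
    d=R.T@np.linalg.inv(c['K'])@np.array([u,v,1.0]); return o+d*(z-o[2])/d[2]
def proj(c,p):
    q=c['K']@(c['V'][:3,:3]@np.asarray(p)+c['V'][:3,3]); return q[:2]/q[2]
def cloud(c):
    d=c['depth'];v,u=np.mgrid[:d.shape[0],:d.shape[1]]
    P=np.stack([u,v,np.ones_like(u)],-1)@np.linalg.inv(c['K']).T*d[...,None]
    return (P-c['V'][:3,3])@c['V'][:3,:3]
def save(c,name,box=None,s=1):
    im=c['image'][...,::-1]
    if box: im=im[box[1]:box[3],box[0]:box[2]]
    cv2.imwrite('pics/'+name,cv2.resize(im,None,fx=s,fy=s,interpolation=cv2.INTER_CUBIC))
E
python3 - <<'E'
from h import *
t=cam('top');s=cam('side')
save(t,'t0.png',s=1.25);save(s,'s0.png',s=1.25)
for c in(t,s): print(c['K'].round(1).tolist(),(-c['V'][:3,:3].T@c['V'][:3,3]).round(3),c['V'][:3,:3].round(2).tolist())
print(sensors.observe())
E
```

```text
pics
[[498.8, 0.0, 321.8], [0.0, 498.8, 198.1], [0.0, 0.0, 1.0]] [0.21  0.009 1.567] [[0.07, -1.0, -0.0], [-0.97, -0.07, -0.22], [0.22, 0.02, -0.98]]
[[489.4, 0.0, 326.1], [0.0, 489.4, 199.2], [0.0, 0.0, 1.0]] [ 0.419 -1.17   0.778] [[0.99, -0.11, -0.02], [-0.07, -0.5, -0.86], [0.08, 0.86, -0.5]]
{'time': 0.1, 'q': array([-1.38580340e+00,  1.16437046e-01,  1.44218904e+00, -5.61354229e-06,
        1.58398997e+00, -3.77857502e-02]), 'joint_vel': array([ 0.00075808, -0.00059704, -0.00073689,  0.00131305, -0.00044368,
        0.00154895]), 'tau': array([ 3.80818979e-03, -7.33665347e+01, -6.33791327e+01,  1.21429630e-04,
        5.24670599e-03, -8.14244373e-06]), 'position': array([ 0.14910728, -0.65817627,  0.24964249]), 'orientation': array([-5.10107639e-04,  9.93802493e-01,  1.11159086e-01, -4.04278662e-05]), 'force': array([ 0.55170354,  0.06547753, -0.40800192]), 'moment': array([-0.00030245,  0.00474565,  0.02699759]), 'grasp_force': 0.0, 'width': 1.0012191593473874}
```

View pics/t0.png

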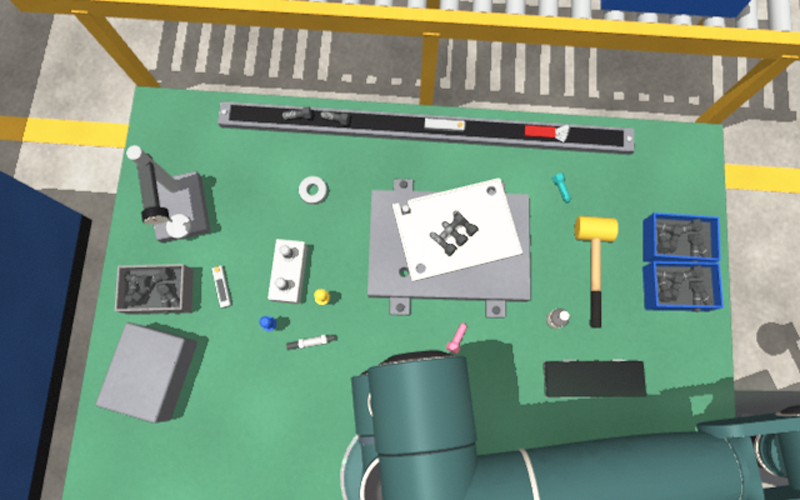

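View pics/s0.png

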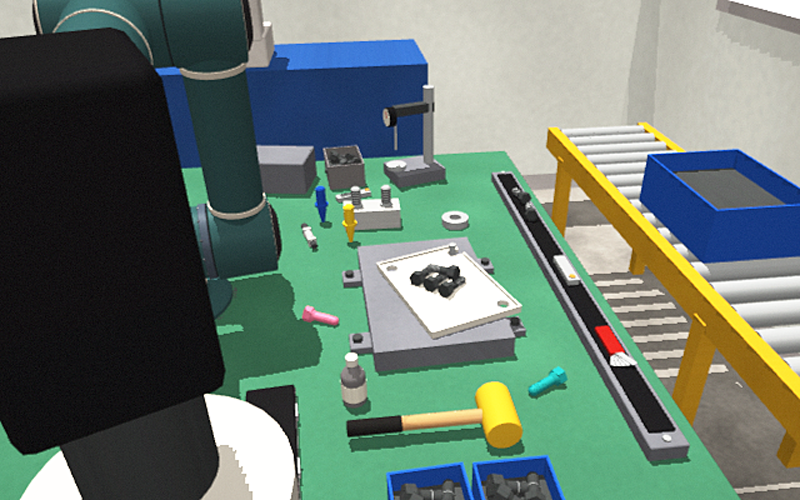

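The first two views show:
- **Plate and heap (top view):** plate at about (458,230), heap at (455,232), and the peg near (405,208).
- **Drifts:** the grey ones stand in the stand at (287,251) and (281,283).
- **Drift look-alikes:** blue (267,323) and yellow (321,297).
- **Bolt look-alikes:** pink (456,338), turquoise (562,187), strip bolts (297,115) and (335,118), and the bin bolts.

I'm choosing the heap on the plate and the two grey drifts in the stand. Next is a close crop to check that choice.

```bash
python3 - <<'E'
from h import *
t=cam('top');save(t,'t1.png',(205,135,435,265),3.4)
P=cloud(t);im=t['image'].astype(int);z=P[...,2]
b=(slice(130,270),slice(205,435))
# plate white
white=(im.min(-1)>190)&(np.ptp(im,axis=-1)<30)&(z>.045)&(z<.075)
white[:,:295]=0; white[:,435:]=0
cs,_=cv2.findContours(white.astype(np.uint8),cv2.RETR_EXTERNAL,cv2.CHAIN_APPROX_NONE)
c=max(cs,key=cv2.contourArea);r=cv2.minAreaRect(c);print('plate rect',r)
for p in cv2.boxPoints(r): print(p.round(1),ray(t,*p,.062).round(4))
# base
g=(z>.036)&(z<.054);g[:,:285]=0;g[:,430:]=0;g[:140]=0;g[245:]=0
for lo,hi in((.036,.054),(.07,.2)):
  print(lo,((z>lo)&(z<hi))[130:270,205:435].sum())
gg=((z>.036)&(z<.075)).astype(np.uint8);gg[:,:285]=0;gg[:,430:]=0;gg[:140]=0;gg[250:]=0
cs,_=cv2.findContours(gg,cv2.RETR_EXTERNAL,cv2.CHAIN_APPROX_NONE);c=max(cs,key=cv2.contourArea);r=cv2.minAreaRect(c);print('base',r)
for p in cv2.boxPoints(r): print(p.round(1),ray(t,*p,.046).round(4))
E
```

```text
plate rect ((365.47064208984375, 182.38235473632812), (64.02940368652344, 91.9209976196289), 75.96376037597656)
[313.1 162.5] [0.6575 0.0724 0.062 ]
[402.3 140.2] [ 0.7509 -0.2042  0.062 ]
[417.8 202.3] [ 0.5528 -0.2592  0.062 ]
[328.6 224.6] [0.4639 0.0103 0.062 ]
0.036 7673
0.07 869
base ((358.5, 191.0), (96.0, 129.0), 90.0)
[294. 143.] [0.7227 0.1391 0.046 ]
[423. 143.] [ 0.7518 -0.2728  0.046 ]
[423. 239.] [ 0.4425 -0.2813  0.046 ]
[294. 239.] [0.4144 0.1132 0.046 ]
```

View pics/t1.png

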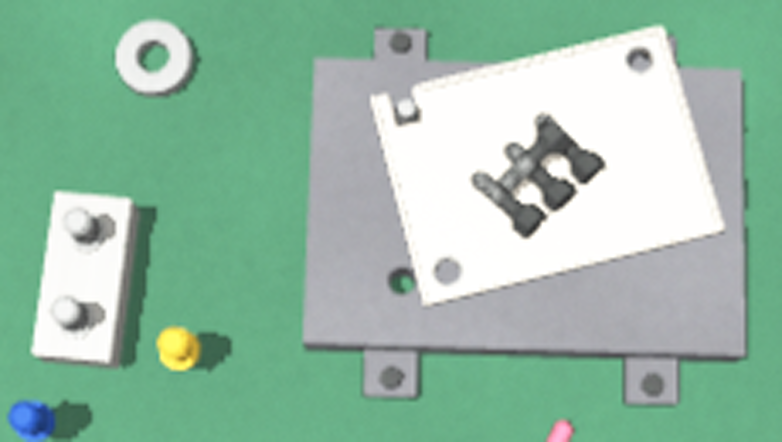

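The crop confirms the choice. In crop pixels the peg is at (405,107), plate holes at (640,59) and (447,270), base hole1 at (402,281), drift tops at (82,224) and (70,312), and the heap at about (540,175). Next I'll measure these.

```bash
python3 - <<'E'
from h import *
t=cam('top');s=cam('side');save(t,'t2.png',(335,160,395,215),10)
b=lambda u,v:(205+u/3.4,135+v/3.4)
R=lambda u,v,z:ray(t,*b(u,v),z)
h0=R(640,59,.053);h1=R(447,270,.053);pg=R(406,105,.080)
d=h0-h1;print('holes',h0.round(4),h1.round(4),np.linalg.norm(d),'yaw',np.arctan2(d[1],d[0])-np.arctan2(-.224,.150),'peg',pg.round(4))
c=[R(*p,.046) for p in((315,59),(741,69),(745,351),(304,344))]
for p in c:print('base',p.round(4))
print([np.linalg.norm(c[i]-c[(i+1)%4]).round(3) for i in range(4)],'ctr',np.mean(c,0).round(4),'yaws',[np.arctan2(*(a-bb)[:2][::-1]).round(4) for a,bb in((c[0],c[3]),(c[1],c[2]))],[np.arctan2(-(a-bb)[0],(a-bb)[1]).round(4) for a,bb in((c[0],c[1]),(c[3],c[2]))])
print('bh1',R(402,279,.046).round(4))
# drift tops from depth
P=cloud(t)
for c0 in((82,222),(69,312)):
    u,v=map(round,b(*c0));q=P[v-8:v+9,u-8:u+9].reshape(-1,3);q=q[q[:,2]>.095];print('drift',len(q),q[:,2].max().round(3),np.median(q[q[:,2]>q[:,2].max()-.006],0).round(4))
for p in((55,190),(133,198),(118,365),(33,355)):print('stand',R(*p,.054).round(4))
# heap
u0,v0=b(540,175);im=t['image'].astype(int)
m=(im.max(-1)<110)[160:215,335:395];print('heap',P[160:215,335:395][m][:,2].max())
# side check of peg & drift tops
for p in(pg,[*h0[:2],.056],[*h1[:2],.056]):print('side px*1.25',(proj(s,p)*1.25).round(0))
E
```

```text
holes [ 0.7115 -0.1782  0.053 ] [ 0.4988 -0.0116  0.053 ] 0.27014347871763345 yaw 0.3161196060804352 peg [0.6437 0.0359 0.08  ]
base [0.6923 0.1249 0.046 ]
base [ 0.7107 -0.2738  0.046 ]
base [ 0.4451 -0.2847  0.046 ]
base [0.4231 0.1127 0.046 ]
[np.float64(0.399), np.float64(0.266), np.float64(0.398), np.float64(0.269)] ctr [ 0.5678 -0.0802  0.046 ] yaws [np.float64(0.0452), np.float64(0.041)] [np.float64(0.046), np.float64(0.0551)]
bh1 [0.4889 0.0286 0.046 ]
drift 66 0.115 [0.5084 0.3168 0.1108]
drift 68 1.567 [0.2104 0.0086 1.5668]
stand [0.5477 0.3519 0.054 ]
stand [0.5452 0.2797 0.054 ]
stand [0.3913 0.277  0.054 ]
stand [0.3948 0.3541 0.054 ]
heap 1.566808824332849
side px*1.25 [454. 244.]
side px*1.25 [505. 303.]
side px*1.25 [393. 268.]
```

View pics/t2.png

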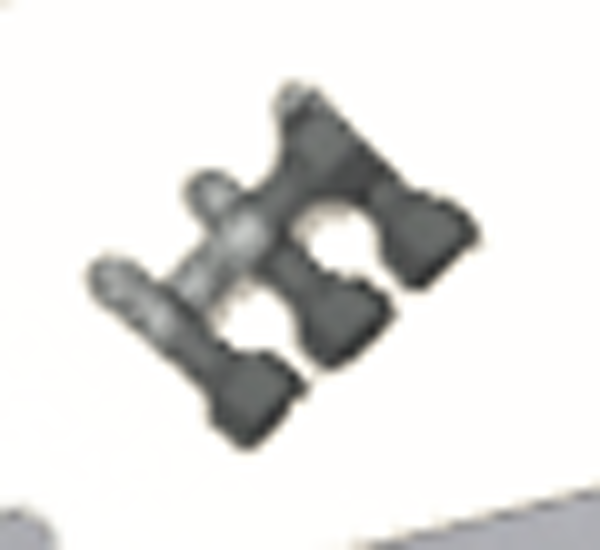

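The crop shows four bolts: three roughly parallel with heads at (255,405), (345,320) and (430,240), and one lying across on top with its head at (320,150). The measured points agree with the given sizes: holes 270 mm apart, and the base hole and peg within 2 mm. I'm moving to the push start with the fingers shut.

```bash
python3 -m creep '[{"translation":[0.06,0.05,0],"delta_rot":[0,0,0]},{"translation":[0.06,0.05,0],"delta_rot":[0,0,0]},{"translation":[0.06,0.05,0],"delta_rot":[0,0,0]},{"translation":[0.06,0.05,0],"delta_rot":[0,0,0]},{"translation":[0.06,0.05,0],"delta_rot":[0,0,0]},{"translation":[0.06,0.05,0],"delta_rot":[0,0,0]}]' 0 20
python3 -m creep '[{"translation":[0.06,0.05,0],"delta_rot":[0,0,0]},{"translation":[0.06,0.045,0],"delta_rot":[0,0,0]},{"translation":[0.06,0.045,0],"delta_rot":[0,0,0]},{"translation":[0.06,0.045,0],"delta_rot":[0,0,0]},{"translation":[0.06,0.04,0],"delta_rot":[0,0,0]},{"translation":[0.06,0.04,0],"delta_rot":[0,0,0]},{"translation":[0,0,0],"delta_rot":[0,0,0]},{"translation":[0,0,0],"delta_rot":[0,0,0]}]'
```

```text
time: 0.85
position: [0.3663, -0.4769, 0.2504]
orientation: [0.0, 0.994, 0.111, 0.0]
force: [0.2, -0.0, 0.0]
width: 0.006
grasp_force: 0.0
time: 1.65
position: [0.5816, -0.3187, 0.2498]
orientation: [-0.0, 0.994, 0.112, -0.0]
force: [0.1, 0.1, 0.3]
width: 0.001
grasp_force: 0.0
```

```bash
python3 -m creep '[{"translation":[0,0,-0.07],"delta_rot":[0,0,0]},{"translation":[0,0,-0.07],"delta_rot":[0,0,0]},{"translation":[0,0,-0.07],"delta_rot":[0,0,0]},{"translation":[0,0,-0.06],"delta_rot":[0,0,0]},{"translation":[0,0,-0.03],"delta_rot":[0,0,0]},{"translation":[0,0,0],"delta_rot":[0,0,0]},{"translation":[0,0,0],"delta_rot":[0,0,0]}]'
for i in 1 2 3 4; do python3 -m creep '[{"translation":[0,0.005,0],"delta_rot":[0,0,0]},{"translation":[0,0.005,0],"delta_rot":[0,0,0]},{"translation":[0,0.005,0],"delta_rot":[0,0,0]}]' | egrep 'pos|force: \['; done; python3 - <<'E'
from h import *
s=cam('side');save(s,'s1.png',(280,180,460,300),4)
E
```

```text
time: 2.35
position: [0.5814, -0.3201, 0.0721]
orientation: [0.001, 0.994, 0.111, 0.001]
force: [0.8, -1.0, 0.3]
width: 0.004
grasp_force: 0.0
position: [0.5815, -0.3102, 0.0715]
force: [0.9, -0.0, 0.4]
position: [0.5812, -0.301, 0.0704]
force: [0.3, -0.5, -0.5]
position: [0.5811, -0.2921, 0.0703]
force: [-0.6, 0.7, -0.8]
position: [0.5811, -0.2831, 0.0703]
force: [-0.5, -0.0, 0.4]
```

View pics/s1.png

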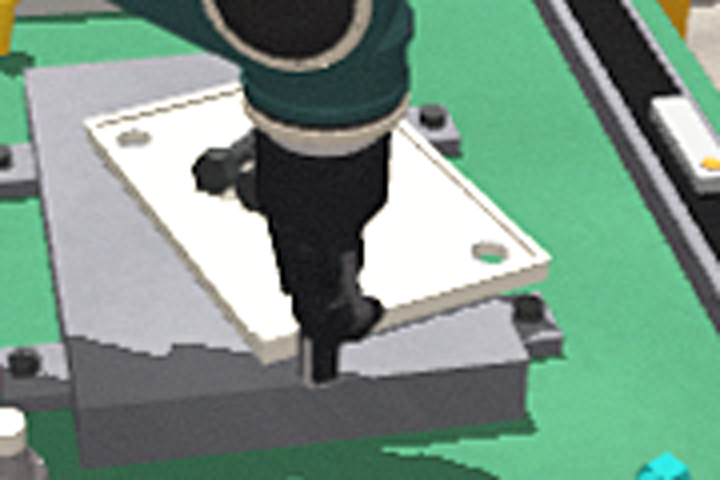

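The fingertips, at crop (320,370), stand just beside the plate's short side near its free corner at (262,355). I'll advance to contact.

```bash
for i in 1 2 3 4 5 6; do python3 -m creep '[{"translation":[0,0.004,0],"delta_rot":[0,0,0]},{"translation":[0,0.004,0],"delta_rot":[0,0,0]},{"translation":[0,0,0],"delta_rot":[0,0,0]}]' | egrep 'pos|force: \['|tr '\n' ' ';echo; done
```

```text
position: [0.5811, -0.2783, 0.0703] force: [0.1, -0.4, -0.2] 
position: [0.5811, -0.2735, 0.0703] force: [-0.9, -0.1, -0.6] 
position: [0.5812, -0.2686, 0.0703] force: [-0.4, 0.3, -0.2] 
position: [0.5812, -0.2639, 0.0704] force: [0.7, -0.3, 0.1] 
position: [0.5812, -0.2598, 0.0706] force: [0.0, -2.9, 0.8] 
position: [0.5812, -0.2563, 0.071] force: [-2.5, -15.4, 1.8]
```

```bash
for i in 1 2; do python3 -m creep '[{"translation":[-0.006,0.002,0],"delta_rot":[0,0,0]},{"translation":[-0.006,0.002,0],"delta_rot":[0,0,0]},{"translation":[-0.006,0.002,0],"delta_rot":[0,0,0]},{"translation":[-0.006,0.002,0],"delta_rot":[0,0,0]},{"translation":[-0.006,0.002,0],"delta_rot":[0,0,0]}]' | egrep 'pos|force: \['|tr '\n' ' ';echo; done
python3 - <<'E'
from h import *
t=cam('top');s=cam('side');im=np.hstack([cv2.resize(t['image'][135:250,275:435],None,fx=2.45,fy=2.45,interpolation=2),cv2.resize(s['image'][185:300,280:440],None,fx=2.45,fy=2.45,interpolation=2)])
cv2.imwrite('pics/a1.png',im[...,::-1])
E
```

```text
position: [0.5631, -0.2512, 0.0712] force: [-2.3, -24.6, 0.4] 
position: [0.5449, -0.2452, 0.0711] force: [-2.4, -24.1, 0.5]
```

View pics/a1.png

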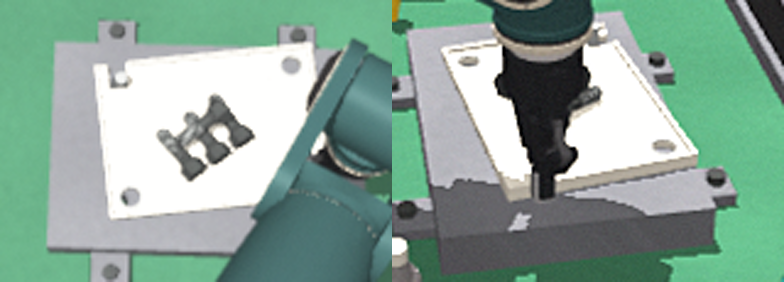

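The plate has turned about half way, holes at (291,65) and (130,196), with the peg in the notch at (120,79) and the fingers still on the short side. I'll write a hole finder and keep pushing.

```bash
cat >> h.py <<'E'
def holes(t):
    """non-white blobs of hole size in the plate area -> world at z .053"""
    im=t['image'].astype(int);m=(im.min(-1)<185).astype(np.uint8)
    n,l,st,ce=cv2.connectedComponentsWithStats(m[135:250,280:435]);out=[]
    for i in range(1,n):
        if 15<st[i,4]<90 and max(st[i,2],st[i,3])<13: out.append(ray(t,*(ce[i]+[280,135]),.053))
    return out
def pose(t):
    H=holes(t)
    for a in H:
        for b in H:
            d=a-b
            if a[0]>b[0] and abs(np.linalg.norm(d)-.2696)<.008:
                y=np.arctan2(d[1],d[0])-np.arctan2(-.224,.150)
                print('h0',a.round(4),'h1',b.round(4),'yaw',y.round(4),'len',np.linalg.norm(d).round(4))
B0=np.array([.648,-.1887]);B1=np.array([.4879,.0283])
E
python3 -m creep '[{"translation":[-0.006,0.002,0],"delta_rot":[0,0,0]},{"translation":[-0.006,0.002,0],"delta_rot":[0,0,0]},{"translation":[-0.006,0.002,0],"delta_rot":[0,0,0]},{"translation":[-0.006,0.002,0],"delta_rot":[0,0,0]},{"translation":[-0.006,0.002,0],"delta_rot":[0,0,0]}]' | egrep 'pos|force: \['
python3 - <<'E'
from h import *
t=cam('top');pose(t);print([x.round(3) for x in holes(t)])
E
```

```text
position: [0.5274, -0.2381, 0.0712]
force: [1.7, -13.0, 3.3]
h0 [ 0.6667 -0.182   0.053 ] h1 [0.4937 0.0264 0.053 ] yaw 0.1031 len 0.2708
[array([ 0.667, -0.182,  0.053]), array([0.494, 0.026, 0.053]), array([0.442, 0.06 , 0.053])]
```

```bash
python3 -m creep '[{"translation":[-0.006,0.002,0],"delta_rot":[0,0,0]},{"translation":[-0.006,0.003,0],"delta_rot":[0,0,0]},{"translation":[-0.006,0.003,0],"delta_rot":[0,0,0]},{"translation":[0,0.002,0],"delta_rot":[0,0,0]},{"translation":[0,0,0],"delta_rot":[0,0,0]}]' | egrep 'pos|force: \['
python3 - <<'E'
from h import *
t=cam('top');pose(t)
E
```

```text
position: [0.5159, -0.2321, 0.071]
force: [-7.3, -14.7, 5.1]
h0 [ 0.656  -0.1829  0.053 ] h1 [0.4933 0.0323 0.053 ] yaw 0.0575 len 0.2698
```

```bash
python3 -m creep '[{"translation":[-0.001,0.002,0],"delta_rot":[0,0,0]},{"translation":[-0.001,0.0015,0],"delta_rot":[0,0,0]},{"translation":[0,0,0],"delta_rot":[0,0,0]},{"translation":[0,0,0],"delta_rot":[0,0,0]}]' | egrep 'pos|force: \['
python3 - <<'E'
from h import *
t=cam('top');pose(t)
E
```

```text
position: [0.5147, -0.231, 0.0712]
force: [-7.6, -22.9, 4.1]
h0 [ 0.6541 -0.1828  0.053 ] h1 [0.4929 0.0334 0.053 ] yaw 0.0507 len 0.2697
```

The plate is square, 0.05 rad against the base's 0.046, bearing on the peg. The holes are about 5 mm off, which is close to the expected 4 mm. Now back off, rise, and cross to the far drift.

```bash
python3 -m creep '[{"translation":[0,-0.02,0],"delta_rot":[0,0,0]},{"translation":[0,-0.03,0],"delta_rot":[0,0,0]},{"translation":[0,0,0.08],"delta_rot":[0,0,0]},{"translation":[0,0,0.08],"delta_rot":[0,0,0]},{"translation":[0,0,0.08],"delta_rot":[0,0,0]},{"translation":[0,0,0.06],"delta_rot":[0,0,0]},{"translation":[0,0.05,0],"delta_rot":[0,0,0]},{"translation":[0,0.08,0],"delta_rot":[0,0,0]}]' >/dev/null
python3 -m creep '[{"translation":[0,0.08,0],"delta_rot":[0,0,0]},{"translation":[0,0.08,0],"delta_rot":[0,0,0]},{"translation":[0,0.08,0],"delta_rot":[0,0,0]},{"translation":[0,0.08,0],"delta_rot":[0,0,0]},{"translation":[0,0.08,0],"delta_rot":[0,0,0]},{"translation":[0,0.08,0],"delta_rot":[0,0,0]},{"translation":[0,0.08,0],"delta_rot":[0,0,0]},{"translation":[0,0.08,0],"delta_rot":[0,0,0]}]' 60 40 >/dev/null
python3 -m creep '[{"translation":[0,0.08,0],"delta_rot":[0,0,0]},{"translation":[0,0.08,0],"delta_rot":[0,0,0]},{"translation":[0,0.06,0],"delta_rot":[0,0,0]},{"translation":[0,0,0],"delta_rot":[0,0,0]},{"translation":[0,0,0],"delta_rot":[0,0,0]},{"translation":[0,0,0],"delta_rot":[0,0,0]}]'
python3 - <<'E'
from h import *
t=cam('top');pose(t)
for c in ((.51,.3157,.108),(.43,.3157,.108)):print(proj(t,c).round(1))
s=cam('side');print(proj(s,(.51,.3157,.108)))
E
```

```text
time: 10.25
position: [0.5156, 0.3346, 0.2502]
orientation: [0.0, 0.994, 0.111, -0.0]
force: [-0.4, -0.3, 0.7]
width: 0.702
grasp_force: 0.0
h0 [ 0.6541 -0.1828  0.053 ] h1 [0.4926 0.0326 0.053 ] yaw 0.0535 len 0.2693
[228.1 199.7]
[225.1 226.1]
[308.83693841 148.78668884]
```

```bash
python3 -m creep '[{"translation":[-0.009,-0.032,0],"delta_rot":[0,0,0]},{"translation":[0,0,-0.07],"delta_rot":[0,0,0]},{"translation":[0,0,-0.07],"delta_rot":[0,0,0]},{"translation":[0,0,-0.06],"delta_rot":[0,0,0]},{"translation":[0,0,-0.04],"delta_rot":[0,0,0]},{"translation":[0,0,-0.03],"delta_rot":[0,0,0]},{"translation":[0,0,0],"delta_rot":[0,0,0]},{"translation":[0,0,0],"delta_rot":[0,0,0]}]' 
python3 -m creep '[{"translation":[0,0,0],"delta_rot":[0,0,0]},{"translation":[0,0,0],"delta_rot":[0,0,0]},{"translation":[0,0,0],"delta_rot":[0,0,0]},{"translation":[0,0,0],"delta_rot":[0,0,0]},{"translation":[0,0,0],"delta_rot":[0,0,0]},{"translation":[0,0,0],"delta_rot":[0,0,0]}]' 0 60
python3 -m creep '[{"translation":[0,0,0.03],"delta_rot":[0,0,0]},{"translation":[0,0,0.06],"delta_rot":[0,0,0]},{"translation":[0,0,0.08],"delta_rot":[0,0,0]},{"translation":[0,0,0.08],"delta_rot":[0,0,0]},{"translation":[0,0,0.02],"delta_rot":[0,0,0]},{"translation":[0,0,0],"delta_rot":[0,0,0]}]'
python3 - <<'E'
from h import *
s=cam('side');save(s,'s2.png',(250,70,400,190),4)
E
```

```text
time: 11.15
position: [0.5101, 0.3159, 0.0891]
orientation: [-0.0, 0.994, 0.111, 0.0]
force: [0.5, 0.4, -0.3]
width: 0.706
grasp_force: 0.0
time: 11.75
position: [0.5103, 0.3163, 0.0897]
orientation: [0.0, 0.994, 0.111, 0.001]
force: [0.1, -3.0, 5.9]
width: 0.287
grasp_force: 58.5
time: 12.35
position: [0.5102, 0.3166, 0.2524]
orientation: [-0.001, 0.994, 0.111, 0.002]
force: [-0.0, -0.0, -4.6]
width: 0.287
grasp_force: 59.6
```

View pics/s2.png

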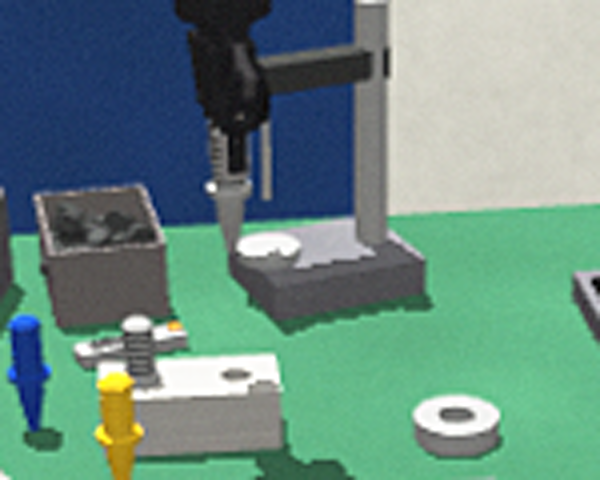

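The drift is held, with collar at (228,187) and tip at about (237,250), and it may be tilted a little. I'll check that by projecting its expected position.

```bash
python3 - <<'E'
from h import *
s=cam('side')
for z in (.217,.167):
    print((proj(s,(.5102,.3166,z))-[250,70])*4)
u,v=np.array([237,250])/4+[250,70]
V=s['V'];o=-V[:3,:3].T@V[:3,3];d=V[:3,:3].T@np.linalg.inv(s['K'])@[u,v,1]
print('tip at y=.3166:',(o+d*(.3166-o[1])/d[1]).round(4)); 
u,v=np.array([228,187])/4+[250,70];d=V[:3,:3].T@np.linalg.inv(s['K'])@[u,v,1]
print('collar:',(o+d*(.3166-o[1])/d[1]).round(4))
t=cam('top');im=t['image'].astype(int);P=cloud(t);pt=proj(t,(.51,.316,.167));print(pt)
E
```

```text
[230.83486065 190.04139633]
[233.0170054  248.28279417]
tip at y=.3166: [0.5134 0.3166 0.1653]
collar: [0.508  0.3166 0.2197]
[224.23265004 195.32723735]
```

```bash
python3 -m creep '[{"translation":[-0.006,-0.05,0],"delta_rot":[0,0,0]},{"translation":[-0.006,-0.08,0],"delta_rot":[0,0,0]},{"translation":[-0.006,-0.08,0],"delta_rot":[0,0,0]},{"translation":[-0.006,-0.08,0],"delta_rot":[0,0,0]},{"translation":[-0.006,-0.08,0],"delta_rot":[0,0,0]},{"translation":[-0.005,-0.07,0],"delta_rot":[0,0,0]},{"translation":[0,-0.036,0],"delta_rot":[0,0,0]},{"translation":[0,0,-0.05],"delta_rot":[0,0,0]}]' >/dev/null
python3 -m creep '[{"translation":[0,0,-0.07],"delta_rot":[0,0,0]},{"translation":[0,0,-0.05],"delta_rot":[0,0,0]},{"translation":[0,0,0],"delta_rot":[0,0,0]},{"translation":[0,0,0],"delta_rot":[0,0,0]},{"translation":[0,0,0],"delta_rot":[0,0,0]}]'
python3 - <<'E'
from h import *
o=sensors.observe();print(((np.array([.489,.031])-o['position'][:2])/.6).round(4))
s=cam('side');save(s,'s3.png',(270,170,420,290),4)
E
```

```text
time: 13.8
position: [0.4893, 0.0309, 0.1498]
orientation: [0.0, 0.994, 0.111, 0.001]
force: [-0.1, 0.4, -3.7]
width: 0.288
grasp_force: 60.1
[-0.0006  0.0002]
```

View pics/s3.png

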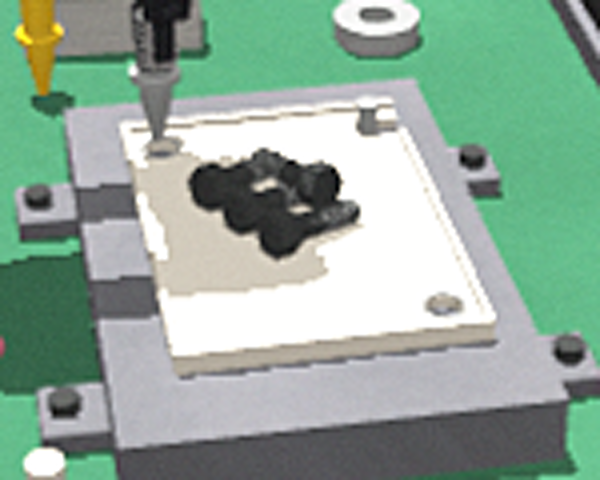

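The tip at (158,138) stands right over the plate hole at (163,147). I'm lowering it step by step and watching the force.

```bash
for i in 1 2 3 4 5 6; do python3 -m creep '[{"translation":[0,0,-0.005],"delta_rot":[0,0,0]},{"translation":[0,0,-0.005],"delta_rot":[0,0,0]},{"translation":[0,0,-0.005],"delta_rot":[0,0,0]}]' | egrep 'pos|force: \['|tr '\n' ' ';echo; done
```

```text
position: [0.4888, 0.0308, 0.1393] force: [0.4, -0.3, -4.4] 
position: [0.4887, 0.0308, 0.13] force: [0.3, -0.3, -3.7] 
position: [0.4887, 0.0308, 0.1211] force: [-0.2, -0.8, -4.1] 
position: [0.489, 0.0308, 0.1123] force: [3.4, -0.6, -1.2] 
position: [0.4897, 0.0306, 0.1044] force: [2.1, -3.1, 10.6] 
position: [0.4893, 0.03, 0.0958] force: [-2.7, -9.7, 13.1]
```

```bash
for i in 1 2 3; do python3 -m creep '[{"translation":[0,0,-0.003],"delta_rot":[0,0,0]},{"translation":[0,0,-0.002],"delta_rot":[0,0,0]},{"translation":[0,0,0],"delta_rot":[0,0,0]}]' | egrep 'pos|force: \['|tr '\n' ' ';echo; done
python3 - <<'E'
from h import *
s=cam('side');save(s,'s4.png',(270,170,420,290),4)
E
```

```text
position: [0.489, 0.0298, 0.0922] force: [-2.3, -9.9, 9.2] 
position: [0.4892, 0.0298, 0.0912] force: [-15.2, -9.8, 35.3] 
position: [0.4901, 0.0301, 0.0908] force: [-26.3, -7.3, 59.0]
```

View pics/s4.png

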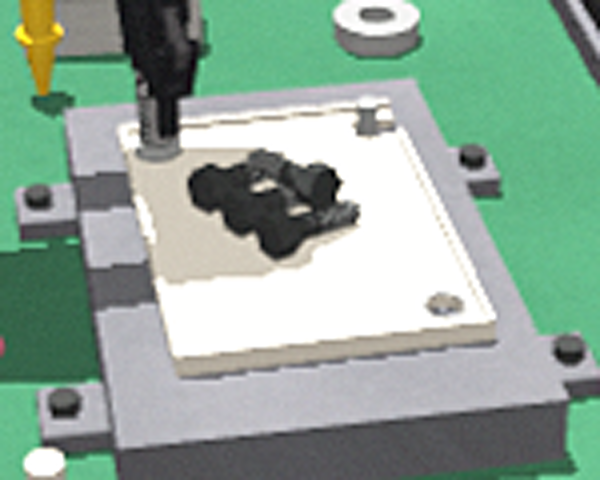

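The collar is seated at (157,152) and the vertical force rose to 59 N, so the first drift is home. I'm releasing it and fetching the second.

```bash
python3 -m creep '[{"translation":[0,0,0.004],"delta_rot":[0,0,0]},{"translation":[0,0,0],"delta_rot":[0,0,0]},{"translation":[0,0,0],"delta_rot":[0,0,0]},{"translation":[0,0,0],"delta_rot":[0,0,0]}]' 45 60 | egrep 'pos|width'
python3 -m creep '[{"translation":[0,0,0.04],"delta_rot":[0,0,0]},{"translation":[0,0,0.07],"delta_rot":[0,0,0]},{"translation":[0,0,0.08],"delta_rot":[0,0,0]},{"translation":[0,0,0.06],"delta_rot":[0,0,0]},{"translation":[-0.016,0.078,0],"delta_rot":[0,0,0]},{"translation":[-0.016,0.078,0],"delta_rot":[0,0,0]},{"translation":[-0.016,0.078,0],"delta_rot":[0,0,0]},{"translation":[-0.016,0.078,0],"delta_rot":[0,0,0]}]' 60 >/dev/null
python3 -m creep '[{"translation":[-0.016,0.078,0],"delta_rot":[0,0,0]},{"translation":[-0.017,0.078,0],"delta_rot":[0,0,0]},{"translation":[0,0.008,0],"delta_rot":[0,0,0]},{"translation":[0,0,0],"delta_rot":[0,0,0]},{"translation":[0,0,0],"delta_rot":[0,0,0]}]'
python3 - <<'E'
from h import *
o=sensors.observe();print(((np.array([.430,.316])-o['position'][:2])/.6).round(4),((.089-o['position'][2])/.6).round(3))
t=cam('top');P=cloud(t)
im=t['image'].astype(int);q=P[150:250,290:420].reshape(-1,3)
q=q[(q[:,2]>.09)&(q[:,2]<.12)];print('drift1 top',len(q),q.mean(0).round(4),q[:,2].max())
pose(t);print([x.round(4) for x in holes(t)])
E
```

```text
position: [0.4885, 0.0308, 0.0872]
width: 0.531
time: 18.3
position: [0.4307, 0.3157, 0.2374]
orientation: [0.0, 0.994, 0.111, -0.0]
force: [0.1, 0.3, 0.0]
width: 0.702
grasp_force: 0.0
[-0.0012  0.0005] -0.247
drift1 top 176 [ 0.5437 -0.0328  0.1002] 0.11645276593641114
h0 [ 0.654  -0.1831  0.053 ] h1 [0.4903 0.024  0.053 ] yaw 0.0788 len 0.2639
[array([ 0.654 , -0.1831,  0.053 ]), array([0.4903, 0.024 , 0.053 ])]
```

```bash
python3 -m creep '[{"translation":[-0.001,0,-0.07],"delta_rot":[0,0,0]},{"translation":[0,0,-0.07],"delta_rot":[0,0,0]},{"translation":[0,0,-0.05],"delta_rot":[0,0,0]},{"translation":[0,0,-0.04],"delta_rot":[0,0,0]},{"translation":[0,0,-0.017],"delta_rot":[0,0,0]},{"translation":[0,0,0],"delta_rot":[0,0,0]},{"translation":[0,0,0],"delta_rot":[0,0,0]}]' | grep pos
python3 -m creep '[{"translation":[0,0,0],"delta_rot":[0,0,0]},{"translation":[0,0,0],"delta_rot":[0,0,0]},{"translation":[0,0,0],"delta_rot":[0,0,0]},{"translation":[0,0,0],"delta_rot":[0,0,0]},{"translation":[0,0,0],"delta_rot":[0,0,0]},{"translation":[0,0,0],"delta_rot":[0,0,0]}]' 0 60
python3 -m creep '[{"translation":[0,0,0.03],"delta_rot":[0,0,0]},{"translation":[0,0,0.06],"delta_rot":[0,0,0]},{"translation":[0,0,0.08],"delta_rot":[0,0,0]},{"translation":[0,0,0.08],"delta_rot":[0,0,0]},{"translation":[0,0,0.02],"delta_rot":[0,0,0]},{"translation":[0,0,0],"delta_rot":[0,0,0]}]'
python3 - <<'E'
from h import *
s=cam('side');o=sensors.observe()['position']
im=s['image'];save(s,'s5.png',(240,80,350,165),5)
for z in (.035,.085): print((proj(s,o-[0,0,z])-[240,80])*5)
E
```

```text
position: [0.4306, 0.3162, 0.0908]
time: 19.65
position: [0.4305, 0.3167, 0.091]
orientation: [-0.0, 0.994, 0.111, 0.001]
force: [-0.8, -1.3, 7.0]
width: 0.29
grasp_force: 58.6
time: 20.25
position: [0.4303, 0.3167, 0.2535]
orientation: [-0.001, 0.994, 0.111, 0.001]
force: [0.2, -0.1, -5.2]
width: 0.287
grasp_force: 60.1
[213.09890319 195.98370229]
[217.82439536 268.94931997]
```

View pics/s5.png

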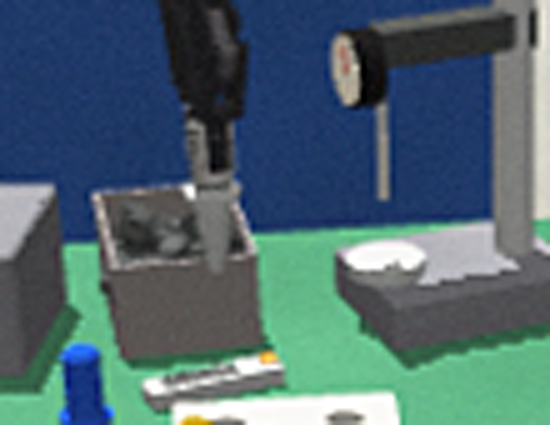

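The second drift is held upright, with its tip at (217,268), matching the projection. I'm carrying it to hole 0.

```bash
python3 -m creep '[{"translation":[0.03,-0.07,0],"delta_rot":[0,0,0]},{"translation":[0.03,-0.07,0],"delta_rot":[0,0,0]},{"translation":[0.03,-0.07,0],"delta_rot":[0,0,0]},{"translation":[0.03,-0.07,0],"delta_rot":[0,0,0]},{"translation":[0.03,-0.07,0],"delta_rot":[0,0,0]},{"translation":[0.03,-0.07,0],"delta_rot":[0,0,0]}]' >/dev/null
python3 -m creep '[{"translation":[0.03,-0.07,0],"delta_rot":[0,0,0]},{"translation":[0.03,-0.07,0],"delta_rot":[0,0,0]},{"translation":[0.03,-0.07,0],"delta_rot":[0,0,0]},{"translation":[0.03,-0.07,0],"delta_rot":[0,0,0]},{"translation":[0.034,-0.07,0],"delta_rot":[0,0,0]},{"translation":[0.034,-0.066,0],"delta_rot":[0,0,0]},{"translation":[0,0,-0.05],"delta_rot":[0,0,0]},{"translation":[0,0,0],"delta_rot":[0,0,0]}]' |grep pos
python3 -m creep '[{"translation":[0,0,-0.06],"delta_rot":[0,0,0]},{"translation":[0,0,-0.05],"delta_rot":[0,0,0]},{"translation":[0,0,0],"delta_rot":[0,0,0]},{"translation":[0,0,0],"delta_rot":[0,0,0]},{"translation":[0,0,0],"delta_rot":[0,0,0]}]' | egrep 'pos|force'
python3 - <<'E'
from h import *
o=sensors.observe();print(((np.array([.651,-.185])-o['position'][:2])/.6).round(4))
s=cam('side');save(s,'s6.png',(270,160,420,290),4)
E
```

```text
position: [0.6491, -0.1856, 0.2139]
position: [0.6513, -0.185, 0.1578]
force: [0.2, -0.2, -3.1]
grasp_force: 60.8
[-0.0005 -0.    ]
```

View pics/s6.png

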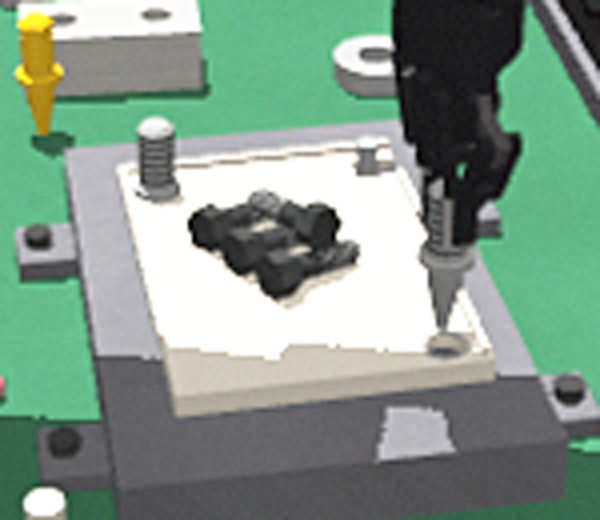

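Drift 1 is seated at (155,190). Drift 2's tip at (443,333) is over hole 0 at (449,345). Lowering it now.

```bash
for i in 1 2 3 4 5 6; do python3 -m creep '[{"translation":[0,0,-0.005],"delta_rot":[0,0,0]},{"translation":[0,0,-0.005],"delta_rot":[0,0,0]},{"translation":[0,0,-0.005],"delta_rot":[0,0,0]}]' | egrep 'pos|force: \['|tr '\n' ' ';echo; done
```

```text
position: [0.6508, -0.1852, 0.1465] force: [0.7, -0.4, -3.4] 
position: [0.6507, -0.1852, 0.1371] force: [0.3, 0.3, -3.9] 
position: [0.6507, -0.1852, 0.1282] force: [0.8, -0.1, -3.3] 
position: [0.6507, -0.1853, 0.1193] force: [-0.4, -0.3, -1.9] 
position: [0.6514, -0.186, 0.1124] force: [-4.9, -4.6, 18.0] 
position: [0.6514, -0.1866, 0.1048] force: [-9.7, -7.8, 21.7]
```

```bash
for i in 1 2 3 4; do python3 -m creep '[{"translation":[-0.0005,-0.0005,-0.004],"delta_rot":[0,0,0]},{"translation":[0,0,-0.003],"delta_rot":[0,0,0]},{"translation":[0,0,0],"delta_rot":[0,0,0]}]' | egrep 'pos|force: \['|tr '\n' ' ';echo; done
```

```text
position: [0.6506, -0.1871, 0.1001] force: [-12.0, -9.6, 20.3] 
position: [0.6499, -0.1875, 0.0946] force: [-9.0, -10.3, 10.3] 
position: [0.6499, -0.1877, 0.0928] force: [-19.7, -5.3, 30.7] 
position: [0.6506, -0.1876, 0.0923] force: [-29.6, 1.0, 60.6]
```

The second drift is home, with 60 N at z 0.092. I'm releasing it, going aside to +y and looking at the heap.

```bash
python3 -m creep '[{"translation":[0,0,0.004],"delta_rot":[0,0,0]},{"translation":[0,0,0],"delta_rot":[0,0,0]},{"translation":[0,0,0],"delta_rot":[0,0,0]},{"translation":[0,0,0],"delta_rot":[0,0,0]}]' 45 60 | egrep 'pos|width'
python3 -m creep '[{"translation":[0,0,0.04],"delta_rot":[0,0,0]},{"translation":[0,0,0.07],"delta_rot":[0,0,0]},{"translation":[0,0,0.08],"delta_rot":[0,0,0]},{"translation":[0,0,0.07],"delta_rot":[0,0,0]},{"translation":[-0.03,0.07,0],"delta_rot":[0,0,0]},{"translation":[-0.03,0.07,0],"delta_rot":[0,0,0]},{"translation":[-0.03,0.07,0],"delta_rot":[0,0,0]},{"translation":[-0.03,0.07,0],"delta_rot":[0,0,0]}]' 50 >/dev/null
python3 -m creep '[{"translation":[-0.03,0.07,0],"delta_rot":[0,0,0]},{"translation":[-0.03,0.07,0],"delta_rot":[0,0,0]},{"translation":[-0.03,0.07,0],"delta_rot":[0,0,0]},{"translation":[-0.03,0.07,0],"delta_rot":[0,0,0]},{"translation":[-0.03,0.07,0],"delta_rot":[0,0,0]},{"translation":[-0.03,0.07,0],"delta_rot":[0,0,0]},{"translation":[0,0,0],"delta_rot":[0,0,0]}]' |grep pos
python3 - <<'E'
from h import *
t=cam('top');s=cam('side')
A=cv2.resize(t['image'][145:240,295:415],None,fx=6.5,fy=6.5,interpolation=2)
cv2.imwrite('pics/t3.png',A[:600,:780,::-1])
P=cloud(t);
print('heights on 3px grid z(mm)-56, rows v 165..210 cols u 335..390')
z=((P[165:212:3,335:392:3,2]-.056)*1000).round(0);
for r in z: print(*['%4d'%x if x<200 else '   .' for x in r])
E
```

```text
position: [0.6494, -0.1863, 0.0865]
width: 0.529
position: [0.4675, 0.2374, 0.2428]
heights on 3px grid z(mm)-56, rows v 165..210 cols u 335..390
  -1   -4   -5   -3   -3    2    0    2   -3   -1   -2    1    3   -1    0    3   -7    0  -11
  -3   -3   -4    5   -4   -3    5   -3    7   -4    0   -3   -1   -7    1   -6   -2    3   -4
  -1   -4   -4   -5   -1   -3    0   -1   -5    .   -7   -3   -1   -1    1   -2   -3    2   -3
  -3   -2   -3    3   -3   -1   -3   -1    2    1   -9   -1   -1   -5    1   -5    1    0    0
  -2    0   -4    0   -4   -3   -8    5    1   -2   -7   -5   -4   -1    2    2   -2    0    1
   2   -1    2   -3   -2    0   -5    1   -5   17   -6    2   -2    2   -1   -1    4   -3    0
   0    1   -5    1   -1    6   -2   -3   35   46   22    1    1   -5    0   -1    1    0   -4
  -5    2   -3    2    0   18   12    4   41   49   48    2   -4   -6    0    4   -1   -6   -6
   3   -4    3   -3    0   14   33   40   40   44   39   20    1    5    2    2   -5   -6   -4
   2   11   12    4   25   36   31   37    1    0   24   23    0   -3   -8   -4   -2   -2    2
  -3   17   16   34   31   34   22   25    1    5    1   33   28   21   -4    1   -3    4    0
  -2    4   14   19   26    1    0   20   19   -2   15   27   25   18   -2   -1   -1   -1    1
   0    3   13   17   16   -4   -7   23   26   24   -2   17    2   -1    0   -3   -3   -5    2
  -7   -4    0   20   24   26   -6   26   36   26    4   -2    2   -2   -2   -5   -5    6   -2
  -2    2    1   13   24   27   26   18    9   -7   -1   -4   -2   -2   -6    0    1   -2    2
  -4   -6    2   12   23   24   -2   -1    0    5   -2   -6   -1   -1    3   -5    3   -3   -2
```

View pics/t3.png

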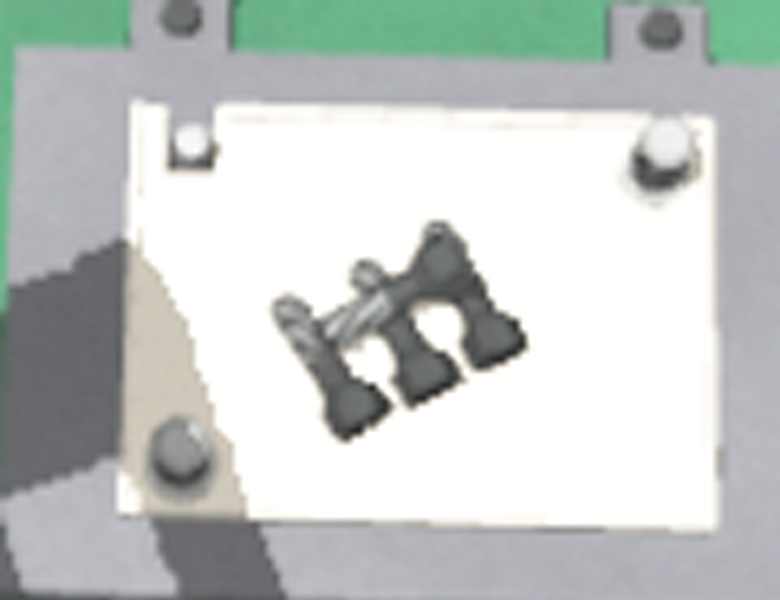

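The plate now lies in line, with both drifts seated at (665,145) and (180,450). The heap has three parallel bolts on the plate (tip to head): A (290,305)–(358,412), B (367,272)–(425,380) and C (437,235)–(492,345). T lies across on top, head (437,262), tip (330,322). Next I'll compute their poses.

```bash
cat >> h.py <<'E'
C0=np.array([.5685,-.079]);YB=.047
def tobase(p):
    c,s=np.cos(YB),np.sin(YB);d=np.asarray(p)[:2]-C0;return np.array([c*d[0]+s*d[1],-s*d[0]+c*d[1]])
def toworld(b):
    c,s=np.cos(YB),np.sin(YB);return C0+[c*b[0]-s*b[1],s*b[0]+c*b[1]]
def bolt(t,tip,head,zt,zh,name=''):
    """full-res pixels of visible axis ends -> mid, yaw of axis (to tip)"""
    a=ray(t,*tip,zt);b=ray(t,*head,zh);d=(a-b)[:2];m=(a+b)/2
    print(name,'mid',m[:2].round(4),'base',(tobase(m)*1000).round(0),'yaw',np.arctan2(d[1],d[0]).round(3),'len',np.hypot(*d).round(3));return m,np.arctan2(d[1],d[0])
E
python3 - <<'E'
from h import *
t=cam('top');f=lambda u,v:(295+u/6.5,145+v/6.5)
bolt(t,f(287,303),f(360,420),.066,.072,'A')
bolt(t,f(365,268),f(428,385),.066,.072,'B')
bolt(t,f(436,230),f(497,350),.066,.072,'C')
bolt(t,f(328,327),f(443,262),.088,.098,'T')
P=cloud(t)[165:212,335:392].reshape(-1,3);q=P[(P[:,2]>.087)&(P[:,2]<.115)]
c=q.mean(0);w,v=np.linalg.eigh(np.cov(q[:,:2].T));print(len(q),c.round(4),v[:,1],np.arctan2(v[1,1],v[0,1]))
o=sensors.observe();print(o['q'].round(2),o['position'].round(3))
E
```

```text
A mid [ 0.5408 -0.0339] base [-26.  46.] yaw 0.598 len 0.067
B mid [ 0.5602 -0.0674] base [-8. 12.] yaw 0.528 len 0.065
C mid [ 0.5803 -0.0996] base [ 11. -21.] yaw 0.498 len 0.066
T mid [ 0.5694 -0.0603] base [ 2. 19.] yaw 2.136 len 0.061
154 [ 0.5698 -0.0687  0.0944] [-0.64759735  0.76198272] 2.275223372470297
[ 0.41 -0.21  1.77 -0.    1.58  1.76] [0.47  0.233 0.243]
```

```bash
python3 -m creep '[{"translation":[0.02,-0.06,0],"delta_rot":[0,0,-0.142]},{"translation":[0.02,-0.06,0],"delta_rot":[0,0,-0.142]},{"translation":[0.02,-0.06,0],"delta_rot":[0,0,-0.142]},{"translation":[0.02,-0.06,0],"delta_rot":[0,0,-0.142]},{"translation":[0.02,-0.06,0],"delta_rot":[0,0,-0.142]},{"translation":[0.02,-0.06,0],"delta_rot":[0,0,-0.142]},{"translation":[0.02,-0.06,0],"delta_rot":[0,0,-0.142]},{"translation":[0.02,-0.06,0],"delta_rot":[0,0,-0.142]}]' 45 40 >/dev/null
python3 -m creep '[{"translation":[0,0,-0.06],"delta_rot":[0,0,0]},{"translation":[0,0,-0.06],"delta_rot":[0,0,0]},{"translation":[0,0,0],"delta_rot":[0,0,0]},{"translation":[0,0,0],"delta_rot":[0,0,0]},{"translation":[0,0,0],"delta_rot":[0,0,0]}]'
python3 - <<'E'
from h import *
o=sensors.observe();q=o['orientation'];print(((np.array([.5694,-.063,.097])-o['position'])/.6).round(4),'yaw',2*np.arctan2(q[2],q[1]),o['q'].round(2))
E
```

```text
time: 28.6
position: [0.5662, -0.0549, 0.1734]
orientation: [-0.0, 0.885, -0.465, 0.001]
force: [-0.1, -0.2, -0.2]
width: 0.527
grasp_force: 0.0
[ 0.0053 -0.0135 -0.1273] yaw -0.9672484461642364 [-0.14 -0.09  1.77 -0.    1.45  2.4 ]
```

```bash
python3 -m creep '[{"translation":[0.005,-0.013,-0.03],"delta_rot":[0,0,0]},{"translation":[0,0,-0.05],"delta_rot":[0,0,0]},{"translation":[0,0,-0.03],"delta_rot":[0,0,0]},{"translation":[0,0,-0.017],"delta_rot":[0,0,0]},{"translation":[0,0,0],"delta_rot":[0,0,0]},{"translation":[0,0,0],"delta_rot":[0,0,0]}]' | egrep 'pos|force: \['
python3 -m creep '[{"translation":[0,0,0],"delta_rot":[0,0,0]},{"translation":[0,0,0],"delta_rot":[0,0,0]},{"translation":[0,0,0],"delta_rot":[0,0,0]},{"translation":[0,0,0],"delta_rot":[0,0,0]},{"translation":[0,0,0],"delta_rot":[0,0,0]}]' 0 40
python3 -m creep '[{"translation":[0,0,0.02],"delta_rot":[0,0,0]},{"translation":[0,0,0.05],"delta_rot":[0,0,0]},{"translation":[0,0,0.07],"delta_rot":[0,0,0]},{"translation":[0,0,0],"delta_rot":[0,0,0]},{"translation":[0,0,0],"delta_rot":[0,0,0]}]'
```

```text
position: [0.5692, -0.0622, 0.0966]
force: [0.1, -0.9, 1.0]
time: 29.7
position: [0.569, -0.0622, 0.0958]
orientation: [-0.0, 0.885, -0.465, 0.001]
force: [0.5, 2.3, 6.4]
width: 0.191
grasp_force: 39.4
time: 30.2
position: [0.5687, -0.0623, 0.18]
orientation: [-0.0, 0.885, -0.465, 0.001]
force: [0.3, -0.3, -1.6]
width: 0.187
grasp_force: 39.2
```

```bash
python3 -m creep '[{"translation":[-0.02,-0.05,0],"delta_rot":[0,0,0]},{"translation":[-0.02,-0.05,0],"delta_rot":[0,0,0]},{"translation":[-0.02,-0.05,0],"delta_rot":[0,0,0]},{"translation":[-0.01,-0.03,0],"delta_rot":[0,0,0]},{"translation":[0,0,-0.06],"delta_rot":[0,0,0]},{"translation":[0,0,-0.06],"delta_rot":[0,0,0]},{"translation":[0,0,-0.02],"delta_rot":[0,0,0]},{"translation":[0,0,0],"delta_rot":[0,0,0]}]' | egrep 'pos|force: \['
for i in 1 2 3 4 5; do python3 -m creep '[{"translation":[0,0,-0.005],"delta_rot":[0,0,0]},{"translation":[0,0,0],"delta_rot":[0,0,0]}]' | egrep 'pos|force: \['|tr '\n' ' ';echo; done
```

```text
position: [0.5254, -0.1698, 0.0927]
force: [-0.0, -0.3, -1.0]
position: [0.5271, -0.1703, 0.0932] force: [-0.1, 0.1, -2.4] 
position: [0.5267, -0.1702, 0.0893] force: [-0.3, 0.1, -2.1] 
position: [0.5264, -0.1702, 0.0857] force: [0.6, 0.1, -2.3] 
position: [0.5264, -0.1702, 0.0825] force: [0.2, -0.2, -2.1] 
position: [0.5266, -0.1702, 0.0798] force: [-0.5, 0.5, -0.6]
```

```bash
for i in 1 2 3; do python3 -m creep '[{"translation":[0,0,-0.003],"delta_rot":[0,0,0]},{"translation":[0,0,0],"delta_rot":[0,0,0]}]' | egrep 'pos|force: \['|tr '\n' ' ';echo; done
```

```text
position: [0.5268, -0.1703, 0.0792] force: [-4.2, 1.4, 10.9] 
position: [0.5271, -0.1704, 0.0788] force: [-11.4, 3.4, 26.0] 
position: [0.5282, -0.1704, 0.0783] force: [-7.9, 6.3, 32.8]
```

Contact with the plate is felt. I'm opening, rising, moving clear while turning for B, and measuring again.

```bash
python3 -m creep '[{"translation":[0,0,0.003],"delta_rot":[0,0,0]},{"translation":[0,0,0],"delta_rot":[0,0,0]},{"translation":[0,0,0],"delta_rot":[0,0,0]},{"translation":[0,0,0.03],"delta_rot":[0,0,0]},{"translation":[0,0,0.07],"delta_rot":[0,0,0]},{"translation":[0,0,0.08],"delta_rot":[0,0,0]},{"translation":[0,0,0.07],"delta_rot":[0,0,0]}]' 40 40 >/dev/null
python3 -m creep '[{"translation":[-0.01,0.07,0],"delta_rot":[0,0,0.142]},{"translation":[-0.01,0.07,0],"delta_rot":[0,0,0.142]},{"translation":[-0.01,0.07,0],"delta_rot":[0,0,0.142]},{"translation":[-0.01,0.07,0],"delta_rot":[0,0,0.142]},{"translation":[-0.01,0.07,0],"delta_rot":[0,0,0.142]},{"translation":[-0.01,0.07,0],"delta_rot":[0,0,0.142]},{"translation":[-0.01,0.07,0],"delta_rot":[0,0,0.142]},{"translation":[-0.01,0.07,0],"delta_rot":[0,0,0.142]}]' >/dev/null
python3 -m creep '[{"translation":[-0.01,0.07,0],"delta_rot":[0,0,0.142]},{"translation":[-0.01,0.07,0],"delta_rot":[0,0,0.142]},{"translation":[0,0,0],"delta_rot":[0,0,0]},{"translation":[0,0,0],"delta_rot":[0,0,0]}]' | egrep 'time|pos|ori'
python3 - <<'E'
from h import *
t=cam('top')
cv2.imwrite('pics/t4.png',cv2.resize(t['image'][145:240,295:415],None,fx=6.3,fy=6.3,interpolation=2)[...,::-1])
m=(t['image'].max(-1)<135).astype(np.uint8);m[:,:318]=0;m[:,405:]=0;m[:165]=0;m[222:]=0
cs,_=cv2.findContours(m,cv2.RETR_EXTERNAL,cv2.CHAIN_APPROX_NONE)
for c in cs:
    if cv2.contourArea(c)<40: continue
    r=cv2.minAreaRect(c);P=ray(t,*r[0],.067);print(np.array(r[0]).round(1),np.array(r[1]).round(1),'base',(tobase(P)*1000).round(0),P.round(4))
E
```

```text
time: 34.5
position: [0.4662, 0.2503, 0.2257]
orientation: [0.0, 0.966, 0.258, -0.0]
[392.6 204.7] [ 8.9 15.7] base [ -35. -101.] [ 0.5387 -0.1814  0.067 ]
[346.8 205.2] [14.1  9.2] base [-40.  40.] [ 0.527  -0.0411  0.067 ]
[358.  200.5] [13.4  9.2] base [-24.   5.] [ 0.5443 -0.0747  0.067 ]
[368.6 193.2] [15.2  8.9] base [ -0. -27.] [ 0.5697 -0.106   0.067 ]
```

View pics/t4.png

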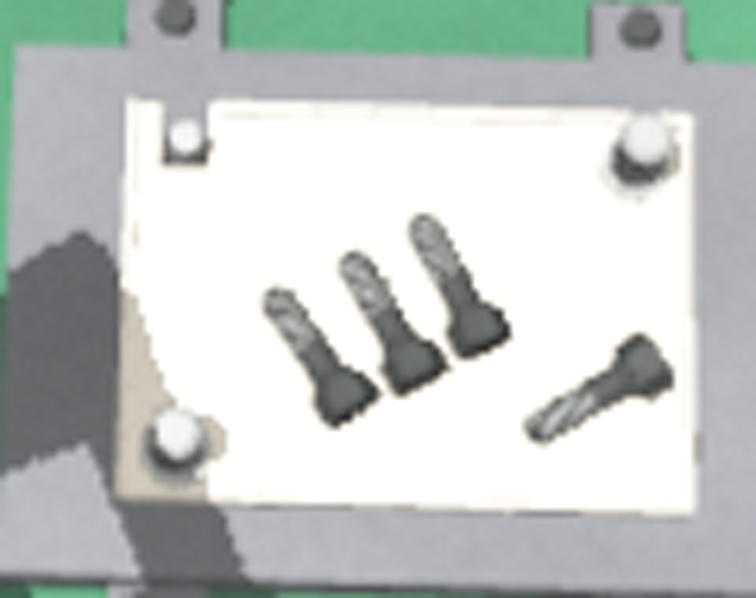

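Three bolts lie flat side by side (tips (275,297), (351,260), (421,222)), and T lies flat at (595,397). A and C are about 76 mm apart, so only B has to go.

```bash
python3 - <<'E'
from h import *
t=cam('top');f=lambda u,v:(295+u/6.3,145+v/6.3)
A,_=bolt(t,f(271,290),f(351,416),.068,.072,'A')
B,y=bolt(t,f(347,252),f(421,384),.068,.072,'B')
C,_=bolt(t,f(418,215),f(488,348),.068,.072,'C')
T,_=bolt(t,f(532,437),f(658,353),.068,.072,'T')
for p,q in((A,B),(B,C),(A,C),(C,T)):print(np.linalg.norm(p-q).round(4))
g=B[:2]+.006*np.array([np.cos(y),np.sin(y)])
o=sensors.observe();q=o['orientation'];yt=2*np.arctan2(q[2],q[1])
print('yaw now',yt,'turn share',np.degrees(y-yt)/60,'shift',((g-o['position'][:2])/.6).round(4),((.13-o['position'][2])/.6).round(3),'grasp at',g, 'place',toworld([.05,.05])+g-B[:2])
E
```

```text
A mid [ 0.5392 -0.0327] base [-27.  48.] yaw 0.611 len 0.074
B mid [ 0.5592 -0.0672] base [-9. 12.] yaw 0.551 len 0.076
C mid [ 0.5799 -0.0999] base [ 10. -21.] yaw 0.519 len 0.075
T mid [ 0.528  -0.1718] base [-45. -91.] yaw 2.225 len 0.074
0.0399
0.0387
0.0785
0.0887
yaw now 0.5185392576240373 turn share 0.031058049109335895 shift [ 0.1628 -0.522 ] -0.16 grasp at [ 0.56430849 -0.06408824] place [ 0.62120746 -0.02356452]
```

```bash
python3 -m creep '[{"translation":[0.02,-0.065,0],"delta_rot":[0,0,0.03]},{"translation":[0.02,-0.065,0],"delta_rot":[0,0,0]},{"translation":[0.02,-0.065,0],"delta_rot":[0,0,0]},{"translation":[0.02,-0.065,0],"delta_rot":[0,0,0]},{"translation":[0.02,-0.065,0],"delta_rot":[0,0,0]},{"translation":[0.02,-0.065,0],"delta_rot":[0,0,0]},{"translation":[0.02,-0.065,0],"delta_rot":[0,0,0]},{"translation":[0.022,-0.067,0],"delta_rot":[0,0,0]}]' 29 40 >/dev/null
python3 -m creep '[{"translation":[0,0,-0.06],"delta_rot":[0,0,0]},{"translation":[0,0,-0.06],"delta_rot":[0,0,0]},{"translation":[0,0,-0.04],"delta_rot":[0,0,0]},{"translation":[0,0,0],"delta_rot":[0,0,0]},{"translation":[0,0,0],"delta_rot":[0,0,0]},{"translation":[0,0,0],"delta_rot":[0,0,0]}]'
python3 - <<'E'
from h import *
o=sensors.observe();q=o['orientation'];print(((np.array([.5643,-.0641,.078])-o['position'])/.6).round(4),'yaw',2*np.arctan2(q[2],q[1]))
E
```

```text
time: 36.0
position: [0.5643, -0.064, 0.1323]
orientation: [0.001, 0.962, 0.272, 0.001]
force: [-0.1, 0.0, -0.2]
width: 0.341
grasp_force: 0.0
[-0.0001 -0.0002 -0.0906] yaw 0.5506698662841891
```

```bash
python3 -m creep '[{"translation":[0,0,-0.03],"delta_rot":[0,0,0]},{"translation":[0,0,-0.02],"delta_rot":[0,0,0]},{"translation":[0,0,-0.015],"delta_rot":[0,0,0]},{"translation":[0,0,0],"delta_rot":[0,0,0]}]' | egrep 'pos|force: \['
python3 -m creep '[{"translation":[0,0,-0.01],"delta_rot":[0,0,0]},{"translation":[0,0,-0.008],"delta_rot":[0,0,0]},{"translation":[0,0,-0.007],"delta_rot":[0,0,0]},{"translation":[0,0,0],"delta_rot":[0,0,0]},{"translation":[0,0,0],"delta_rot":[0,0,0]}]' | egrep 'pos|force: \['
python3 -m creep '[{"translation":[0,0,0],"delta_rot":[0,0,0]},{"translation":[0,0,0],"delta_rot":[0,0,0]},{"translation":[0,0,0],"delta_rot":[0,0,0]},{"translation":[0,0,0],"delta_rot":[0,0,0]}]' 0 40
python3 -m creep '[{"translation":[0,0,0.02],"delta_rot":[0,0,0]},{"translation":[0,0,0.05],"delta_rot":[0,0,0]},{"translation":[0,0,0.04],"delta_rot":[0,0,0]},{"translation":[0,0,0],"delta_rot":[0,0,0]},{"translation":[0,0,0],"delta_rot":[0,0,0]}]' | egrep 'pos|force|width'
```

```text
position: [0.5634, -0.0634, 0.0904]
force: [0.8, 0.5, 0.4]
position: [0.5637, -0.0634, 0.0763]
force: [1.0, -0.6, 0.2]
time: 37.3
position: [0.5639, -0.0635, 0.0767]
orientation: [0.0, 0.962, 0.272, 0.0]
force: [0.1, -0.6, 2.8]
width: 0.193
grasp_force: 39.1
position: [0.5637, -0.0634, 0.1424]
force: [-0.7, 0.4, -2.3]
width: 0.188
grasp_force: 39.3
```

```bash
python3 -m creep '[{"translation":[0.05,0.033,0],"delta_rot":[0,0,0]},{"translation":[0.046,0.033,0],"delta_rot":[0,0,0]},{"translation":[0,0,-0.04],"delta_rot":[0,0,0]},{"translation":[0,0,-0.04],"delta_rot":[0,0,0]},{"translation":[0,0,-0.015],"delta_rot":[0,0,0]},{"translation":[0,0,0],"delta_rot":[0,0,0]},{"translation":[0,0,0],"delta_rot":[0,0,0]}]' | egrep 'pos|force: \['
for i in 1 2 3 4; do python3 -m creep '[{"translation":[0,0,-0.003],"delta_rot":[0,0,0]},{"translation":[0,0,0],"delta_rot":[0,0,0]}]' | egrep 'pos|force: \['|tr '\n' ' ';echo; done
```

```text
position: [0.6214, -0.024, 0.0858]
force: [-0.2, -0.7, -1.4]
position: [0.6216, -0.0239, 0.0843] force: [-0.5, 0.9, -2.9] 
position: [0.6213, -0.0239, 0.0818] force: [-0.6, 0.3, -2.2] 
position: [0.6212, -0.0238, 0.0797] force: [-0.3, -0.5, -1.7] 
position: [0.6212, -0.0238, 0.0778] force: [-0.0, 0.5, -2.6]
```

```bash
python3 -m creep '[{"translation":[0,0,-0.002],"delta_rot":[0,0,0]},{"translation":[0,0,0],"delta_rot":[0,0,0]}]' | egrep 'pos|force: \['
python3 -m creep '[{"translation":[0,0,0],"delta_rot":[0,0,0]},{"translation":[0,0,0],"delta_rot":[0,0,0]},{"translation":[0,0,0],"delta_rot":[0,0,0]},{"translation":[0,0,0.03],"delta_rot":[0,0,0]},{"translation":[0,0,0.07],"delta_rot":[0,0,0]},{"translation":[0,0,0.08],"delta_rot":[0,0,0]},{"translation":[0,0,0.06],"delta_rot":[0,0,0]}]' 40 40 >/dev/null
python3 -m creep '[{"translation":[-0.035,0.07,0],"delta_rot":[0,0,0]},{"translation":[-0.035,0.07,0],"delta_rot":[0,0,0]},{"translation":[-0.035,0.07,0],"delta_rot":[0,0,0]},{"translation":[-0.035,0.07,0],"delta_rot":[0,0,0]},{"translation":[-0.035,0.07,0],"delta_rot":[0,0,0]},{"translation":[-0.035,0.07,0],"delta_rot":[0,0,0]},{"translation":[0,0,0],"delta_rot":[0,0,0]},{"translation":[0,0,0],"delta_rot":[0,0,0]}]' | egrep 'time|pos|ori'
python3 - <<'E'
from h import *
t=cam('top');s=cam('side')
a=cv2.resize(t['image'][145:240,295:415],None,fx=3.3,fy=3.3,interpolation=2);b=cv2.resize(s['image'][175:280,280:415],None,fx=2.98,fy=2.98,interpolation=2)
h=min(len(a),len(b));cv2.imwrite('pics/f.png',np.hstack([a[:h],b[:h]])[:,:800,::-1])
E
```

```text
position: [0.6214, -0.0238, 0.0769]
force: [-0.3, -0.9, -1.4]
time: 41.0
position: [0.495, 0.229, 0.2224]
orientation: [0.0, 0.962, 0.273, 0.001]
```

View pics/f.png

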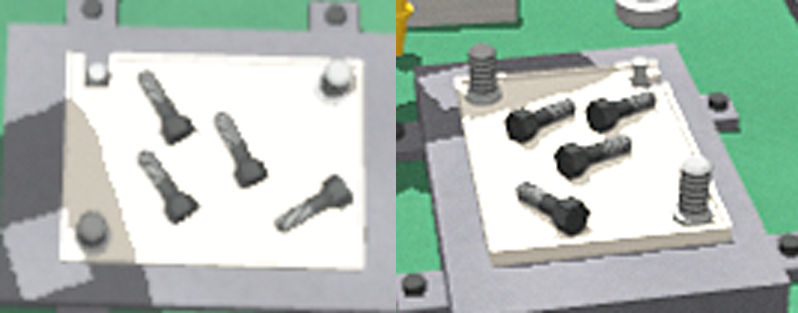

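All four bolts lie flat at (165,107), (168,187), (241,150) and (313,205), by eye 74 mm or more apart. Both drifts stand with their collars on the plate. I'll check the numbers, then hand in if they hold.

```bash
python3 - <<'E'
from h import *
t=cam('top');f=lambda u,v:(295+u/3.3,145+v/3.3)
M=[bolt(t,f(*a),f(*b),.068,.072)[0] for a,b in (((145,73),(182,138)),((145,152),(184,217)),((222,113),(256,182)),((278,228),(348,184)))]
d=min(np.linalg.norm((M[i]-M[j])[:2]) for i in range(4) for j in range(i));print('min dist',d)
P=cloud(t);tops=[]
for p in ((.4885,.0298),(.650,-.1875)):
    u,v=proj(t,(*p,.110)).round().astype(int);q=P[v-2:v+3,u-2:u+3].reshape(-1,3);z=np.median(q[:,2]);tops.append(z);print('drift top',z)
if d>.068 and max(tops)<.115 and min(tops)>.1: print(workorder.hand_in())
E
```

```text
mid [ 0.6155 -0.0286] base [49. 48.] yaw 0.558 len 0.073
 mid [ 0.5397 -0.0342] base [-27.  46.] yaw 0.586 len 0.072
 mid [ 0.58   -0.1015] base [ 10. -23.] yaw 0.492 len 0.074
 mid [ 0.5289 -0.173 ] base [-44. -92.] yaw 2.199 len 0.077
min dist 0.07603242566303423
drift top 0.11020502743104263
drift top 0.1086937030796752
the job is handed in; nothing more can be done
None
```

The job is handed in at about 41 s of robot time: the plate is square and in line, both drifts are fully home, and the four bolts lie flat with middles at least 76 mm apart; no verdict came back.

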